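# Cover the chopstick box with its long lid

## Robot

A 6-joint arm with a two-finger parallel gripper is mounted at the origin on the work surface. World frame = base frame: x ahead of the robot, y to its left, z up, the work surface at z = 0. Lengths are in mm, angles in rad, forces in N, time in s.
With the tool pointing down it reaches from about 275 to 825 mm from the base axis. Payload 5.2 kg.
Tool frame: the origin (TCP) lies at the very end of the fingers, on their centre line; the grasp point (between the pads) lies 19 mm behind it; z points along the fingers, y is the direction in which the jaws open and shut (so a half turn about z gives the same grasp; the last joint's range is limited). The gripper opens to 93 mm and grips with 3 to 60 N. Pads are 15 mm wide; open, the fingers measure 128 mm over their backs; the gripper's body (75 mm by 188 mm) begins 65 mm behind the grasp point.
Start: joints at [0.995, 0.259, 1.535, -0, 1.348, -0.203], TCP at [200.302, 512.234, 218.653] pointing down, gripper open.
Joint ranges: [-3.14, 3.14], [-0.91, 2.08], [0.19, 2.58], [-1.22, 4.36], [0.22, 2.71], [-3.12, 3.12]. Speed limits (rad/s): [2.57, 2.57, 3.14, 3.14, 3.14, 3.14].

## Interface

Orientations are given as [roll, pitch, yaw] about the fixed x, y, z axes, in that order (R = Rz(yaw) Ry(pitch) Rx(roll)).
In Python, from bench import robot gives the robot as it stands. The module is installed in compiled form; this text tells all that it offers. Calls block until the motion is done:
- robot.move_ptp(position, orientation): joint-space move of the TCP to a pose.
- robot.move_linear(position, ori=None, speed=150, f_stop=None): straight line of the TCP; ori=None keeps the orientation; speed is the mean speed in mm/s. With f_stop (N) it stops when the force on the tool has changed by that much, and returns True; else False.
- robot.move_j(angles): joint-space move.
- robot.move_gripper(opening): opening from 0.0 (shut) to 1.0 (fully open); the grip force is fixed at half the most; returns when the fingers have stopped.
- robot.sleep(seconds).
- robot.inverse_kinematics(position, orientation): joint angles nearest the present ones, or None.
- robot.get_image(name): name is "scene" or "top" or "wrist"; returns a dict with "img" (384x512x3 uint8, blue, green, red), "fovy" (degrees; the focal length in pixels is half the picture's height over the tangent of half this angle, whatever the lens; pixels are square), "cx", "cy" (the principal point, pixels), "eye" and "orientation" of the camera in the world. Camera axes: x right, y down, z forward; pixel columns grow to the right and rows downward; lengths in mm; the calibration is good to about 2 mm. The wrist camera is an equidistant fisheye: a pixel r from the principal point sees the ray r / f radians off the axis. A picture is of the moment at which its call begins. There is no depth.
A pose or a line that the arm cannot do raises robot.MotionError and nothing moves.
- robot.hand_in(): hands the job in, once; it reports no verdict.
Readings, each from a call of its own:
- robot.current_t(): time.
- robot.current_qpos(): joint angles.
- robot.current_joint_vel(): joint speeds.
- robot.current_joint_efforts(): joint torques, N m.
- robot.current_tcp_pos(): TCP position.
- robot.current_eef_rot(): TCP orientation.
- robot.current_contact_force(): force on the tool from outside, world axes, zero at the start.
- robot.current_ft_torque(): the same for the moment, N m.
- robot.current_gripper_width(): opening from 0.0 (shut) to 1.0 (fully open).
Only numpy, scipy, OpenCV 4.12 (cv2) and the standard library are available. Lean on these libraries where they do the work, as an engineer would, in place of code of your own. Each camera call takes 0.05 s, during which the arm holds its last target. There are 200 camera calls.

## Task

Put the long lid on the long chopstick box: slide it flat along its lane until it sticks out well past the open end of the low wooden stand, take hold of the part that sticks out, and lift it off. Lower it flat and lengthwise onto the box so that it covers it centrally, and let go only when it is down there. Leave the short lid where it lies.

Things in the scene. Friction and masses are not known exactly. Their poses are not given: they have to be found in the camera images.
- long_lid: Long lid: plain flat mid-brown board, 206 (x, length) x 66 (y) x 5 (z) mm, about 90 g, loose in one lane of the stand, length along the lane, its end 5 to 30 mm short of the stand's open end. Origin: centre of its underside; x along its length, z up. Both ends are alike. It tips if it sticks out by over half its length.
- short_lid: Short lid: same wood, 120 x 66 x 5 mm, loose in the stand's other lane (either one); it belongs to another box and stays where it is. Origin: centre of its underside, x along its length.
- stand: Low pale wooden stand, fixed, 310 (x) x 174 (y) mm; lids lie on its flat top, 45 mm up. Origin: on the table at mid-width, x along the lanes to the open end. Strips 10 mm high, 10 wide, at y = -82, 0, 82 mm bound two lanes, 72 wide, centred at y = -41, 41. A stop strip 10 mm high fills x = -170 to -162; over 60 mm is free before it. At x = 140 the top ends in a bare sheer edge.
- box: Long open chopstick box, dark wood, fixed, 180 (x) x 44 (y) mm outside, flat rim 55 mm up, walls 4 mm, chopsticks all below the rim. Origin: centre of its underside, on the table; x along its length, z up. The centred lid lies loosely on the rim, overhanging 13 mm at the ends and 11 mm at the sides. (A similar 100 mm long box elsewhere is not meant.)
Mind the look-alikes: they are no part of the job. What is shaped like the box but blue or green is not meant.

How it is judged:
By the outcome, as a careful person would: the job done as asked, in the order asked, and still so for the second after the job is handed in, with the robot touching nothing.
It also fails if it takes over 53 s, if anything falls off the work surface, if the arm or the gripper's body presses on something with over 40 N, if the wrist force passes 120 N, or if a joint passes its speed limit or range.

## Working session

There is one attempt and no reset: what is moved stays moved. The work goes in short steps, each a Python script; the robot and the scene stay as the last script left them, time stands still between calls to the robot, and variables do not carry over. Pictures are saved under pics/ and viewed, about 8 in all and at most 12, crops included, and the job is handed in when it is done.

```bash
mkdir -p pics; cat > h.py <<'E'
import numpy as np, cv2
from scipy.spatial.transform import Rotation as Ro
from bench import robot
def R(o): return Ro.from_euler('xyz',o).as_matrix()
def cam(n):
    d=robot.get_image(n); d['name']=n; return d
def ray(d,uv):
    uv=np.atleast_2d(np.asarray(uv,float)); h=d['img'].shape[0]
    p=uv-[d['cx'],d['cy']]; t=np.radians(d['fovy']/2)
    f=h/2/np.tan(t)
    if d['name']=='wrist':
        r=np.hypot(*p.T)[:,None]; a=r/f
        v=np.hstack([p/np.maximum(r,1e-9)*np.sin(a),np.cos(a)])
    else: v=np.hstack([p/f,np.ones((len(p),1))])
    o=np.asarray(d['orientation'],float)
    M=o if o.shape==(3,3) else R(o)
    return v@M.T
def onplane(d,uv,z):
    v=ray(d,uv); e=np.asarray(d['eye'],float)
    return e+v*((z-e[2])/v[:,2])[:,None]
def tri(d1,a,d2,b):
    v1=ray(d1,a);v2=ray(d2,b);out=[]
    for x,y in zip(v1,v2):
        x=x/np.linalg.norm(x);y=y/np.linalg.norm(y)
        s=np.linalg.lstsq(np.c_[x,-y],np.array(d2['eye'])-d1['eye'],rcond=None)[0]
        p=d1['eye']+s[0]*x;q=d2['eye']+s[1]*y
        out.append([*((p+q)/2),np.linalg.norm(p-q)])
    return np.array(out)
E
python3 - <<'E'
from h import *
import pickle
for n in ('scene','top','wrist'):
    d=cam(n); pickle.dump(d,open(f'pics/{n}0.pkl','wb')); cv2.imwrite(f'pics/{n}0.png',d['img'])
    print(n,d['fovy'],d['cx'],d['cy'],d['eye'],d['orientation'])
a=[pickle.load(open(f'pics/{n}0.pkl','rb'))['img'] for n in ('scene','top')]
cv2.imwrite('pics/top0b.png',cv2.resize(a[1],(800,600),interpolation=cv2.INTER_CUBIC))
cv2.imwrite('pics/scene0b.png',cv2.resize(a[0],(800,600),interpolation=cv2.INTER_CUBIC))
print(robot.current_t(),robot.current_eef_rot())
E
```

```text
scene 45.625476038316265 257.93302855586563 193.5684707555794 [ 716.14382976 -418.15180809  902.16617871] [-2.58842729  0.01352647  0.53827657]
top 42.772405352795474 261.2976938085327 194.76009340307064 [ 248.23703918    4.46499644 1125.81192746] [-2.9518737   0.0038902  -1.55124132]
wrist 65.70646984690485 254.8318542337239 193.89694993849048 [121.80604722 542.83913496 382.10942191] [2.83792449e+00 1.00474252e-03 1.19879123e+00]
0.15 [-3.14020501e+00 -2.84495551e-04  2.76874965e+00]
```

View pics/top0b.png

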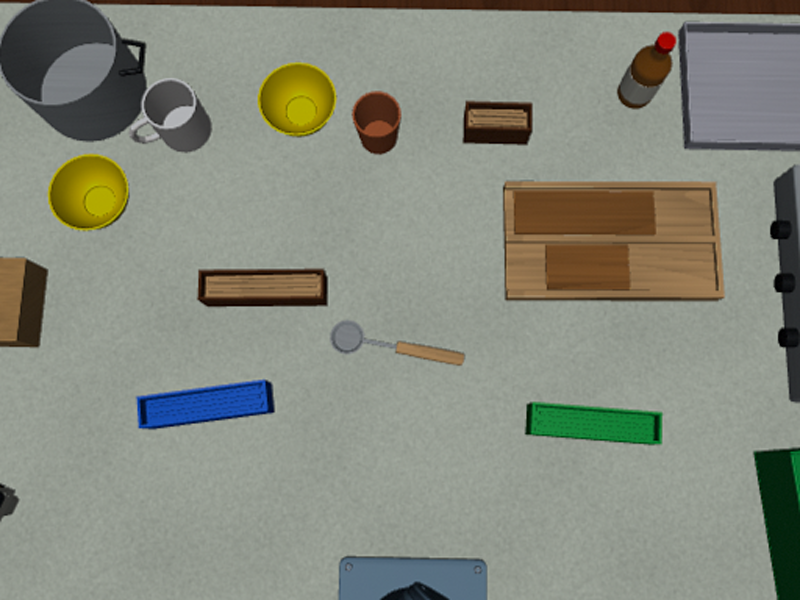

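View pics/scene0b.png

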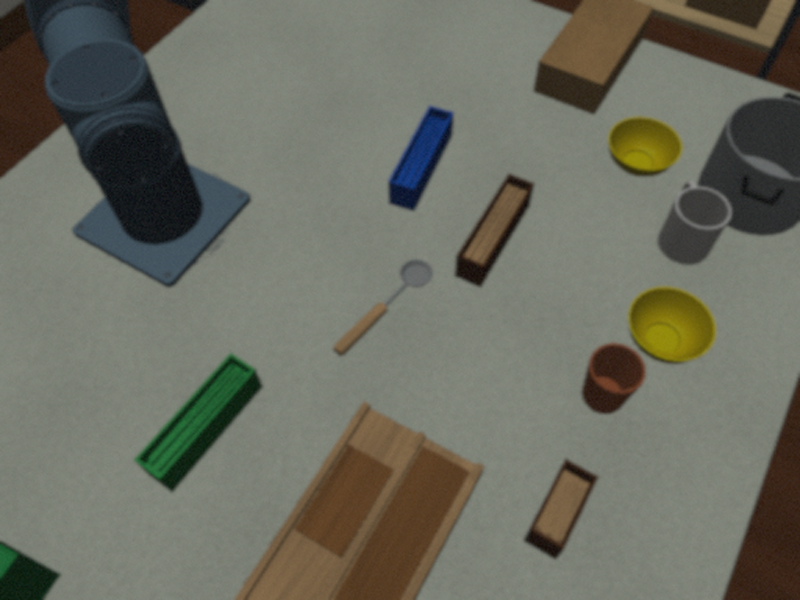

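Top view (800 px scale): the stand is at (505–720, 182–298), open end to the left (+y), with the long lid in the far lane at (513–655, 190–237). The long box is at (200–327, 270–305). The scene view shows the box at (458–532, 178–283), and the stand's open-end corners at (365,405) and (482,465).

```bash
python3 - <<'E'
from h import *
import pickle
T,S,W=[pickle.load(open(f'pics/{n}0.pkl','rb')) for n in('top','scene','wrist')]
def crop(d,x0,y0,w,h,s,name=None):
    c=cv2.resize(d['img'][y0:y0+h,x0:x0+w],None,fx=s,fy=s,interpolation=cv2.INTER_CUBIC)
    c=cv2.convertScaleAbs(c,alpha=1.5); return c
a=crop(T,120,165,100,40,4)     #400x160
b=crop(T,315,110,160,90,2.5)  #400x225
c=crop(S,280,105,80,80,4) #320x320
e=crop(S,150,250,170,134,2.35)
out=np.zeros((600,800,3),np.uint8)
def put(i,x,y): out[y:y+i.shape[0],x:x+i.shape[1]]=i[:600-y,:800-x]
put(a,0,0);put(b,0,170);put(c,400,0);put(cv2.resize(W['img'],(256,192)),0,400);put(e[:270],400,325)
cv2.imwrite('pics/comp1.png',out)
E
```

```text
(no output)
```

View pics/comp1.png

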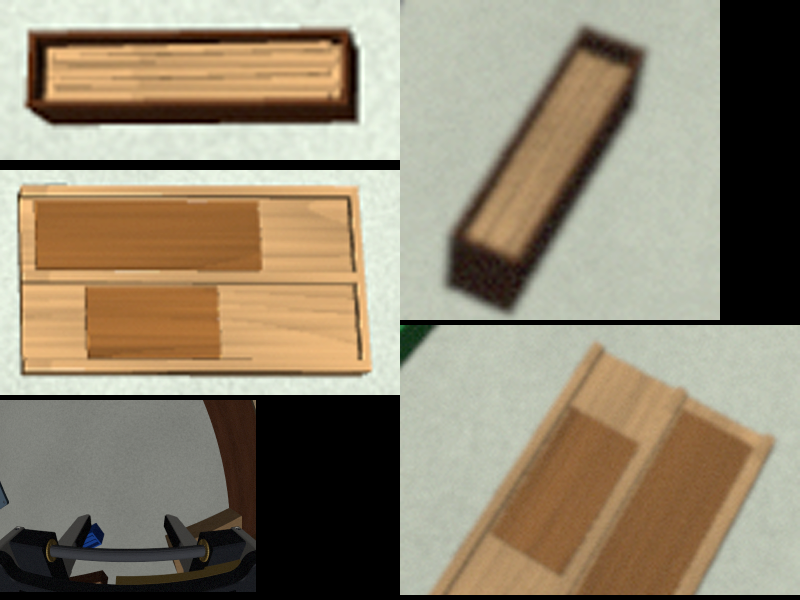

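The composite shows the box rim corners and lid corners clearly in both views. Next I triangulate these.

```bash
python3 - <<'E'
from h import *
import pickle
T,S=[pickle.load(open(f'pics/{n}0.pkl','rb')) for n in('top','scene')]
f=lambda p,o,s:np.array(p,float)/s+o-.5+.5/s*0
bt=f([(30,32),(349,30),(347,104),(28,104)],(120,165),4)
bs=f([(245,50),(125,258),(50,238),(182,27)],(280,105),4)
np.set_printoptions(precision=1,suppress=True)
print('box',tri(T,bt,S,bs))
lt=f([(35,32),(262,33),(262,101),(35,99)],(315,110),2.5)
ls=f([(353,124),(287,85)],(150,250),2.35)
print('lid',tri(T,lt[[0,3]],S,ls))
st=f([(86,118),(218,118),(219,187),(87,188)],(315,110),2.5)
ss=f([(238,116),(160,251),(92,207),(170,82)],(150,250),2.35)
print('short',tri(T,st,S,ss))
qt=f([(20,16),(359,17),(371,202),(22,204)],(315,110),2.5)
qs=f([(373,112),(199,20)],(150,250),2.35)
print('stand',tri(T,qt[[0,3]],S,qs))
def desc(n,c):
    m=c.mean(0); e=(c[0]+c[3]-c[1]-c[2])/2; w=(c[0]+c[1]-c[2]-c[3])/2
    print(n,m,'len',np.hypot(*e[:2]),'wid',np.hypot(*w[:2]),'yaw',np.degrees(np.arctan2(e[1],e[0])))
desc('box',onplane(T,bt,55));desc('lid',onplane(T,lt,50));desc('short',onplane(T,st,50));desc('stand',onplane(T,qt,55))
print(onplane(T,qt,55)); print(onplane(T,lt,50))
# contour fit of lids
hsv=cv2.cvtColor(T['img'],cv2.COLOR_BGR2HSV)
for p in[(372,136),(350,180),(445,136),(376,175)]: print(p,T['img'][p[1],p[0]],hsv[p[1],p[0]])
p=[(x,y) for x in(332,) for y in range(118,160,4)]
print(T['img'][136,318:340:1].tolist())
E
```

```text
box [[499.2 315.6  53.4   0.3]
 [505.6 138.1  55.8   6.1]
 [462.4 136.3  48.3   0. ]
 [457.9 313.8  52.7   0.7]]
lid [[ 629.7 -139.3   43.     0.2]
 [ 566.  -138.4   43.     1.7]]
short [[ 546.4 -183.8   50.6    0.7]
 [ 549.5 -304.4   46.8    0.5]
 [ 485.2 -303.5   46.3    0.3]
 [ 481.9 -185.4   45.5    1.5]]
stand [[ 640.6 -124.8   53.2    1.5]
 [ 469.2 -125.7   39.4    3.9]]
box [480.3 225.1  55. ] len 178.5590595834879 wid 41.801710640920135 yaw 91.25630392359457
lid [ 596.4 -241.8   50. ] len 207.23106972873111 wid 64.35864158411266 yaw 90.65551788422377
short [ 515.2 -243.5   50. ] len 118.90782526786789 wid 64.43483011031388 yaw 91.28688147880762
stand [ 555.7 -279.8   55. ] len 310.42673774583636 wid 174.41986683840892 yaw 91.13617744361396
[[ 640.5 -124.1   55. ]
 [ 645.2 -434.5   55. ]
 [ 472.3 -435.5   55. ]
 [ 464.6 -125.2   55. ]]
[[ 627.2 -138.4   50. ]
 [ 630.  -346.8   50. ]
 [ 565.2 -344.1   50. ]
 [ 563.3 -138.    50. ]]
(372, 136) [ 35  68 104] [ 14 169 104]
(350, 180) [ 37  77 119] [ 15 176 119]
(445, 136) [ 73 107 136] [ 16 118 136]
(376, 175) [ 37  76 116] [ 15 174 116]
[[148, 158, 151], [146, 156, 149], [149, 159, 152], [143, 152, 146], [79, 92, 98], [61, 93, 119], [77, 114, 145], [76, 112, 143], [77, 113, 144], [78, 115, 145], [74, 108, 138], [28, 60, 94], [32, 68, 105], [34, 70, 107], [34, 69, 105], [33, 69, 105], [34, 70, 106], [33, 68, 105], [35, 70, 107], [35, 69, 105], [35, 69, 106], [35, 68, 106]]
```

Heights agree between views: lid top about 50 mm, box rim about 53 mm. The open edge is at y≈-125, so the lid's end is 13 mm short of it. Plan: touch down behind the lid, then push its rear end 100 mm along the lane.

```bash
python3 - <<'E'
from h import *
import pickle
O=[np.pi,0,np.radians(91.1)]
robot.move_ptp([450,0,240],O); robot.move_gripper(0.0)
robot.move_ptp([598.2,-374,90],O)
d=cam('wrist'); pickle.dump(d,open('pics/w1.pkl','wb')); cv2.imwrite('pics/w1.png',d['img'])
hit=robot.move_linear([598.2,-374,38],speed=25,f_stop=4)
print(hit,robot.current_tcp_pos(),robot.current_contact_force(),robot.current_t())
z=robot.current_tcp_pos()[2]
robot.move_linear([598.2,-374,z+3],speed=30)
t=cam('top'); cv2.imwrite('pics/t1.png',cv2.resize(t['img'],(768,576)))
cv2.imwrite('pics/c2.png',np.hstack([d['img'][:, 100:500],t['img'][80:230,300:500].repeat(2,0).repeat(2,1)[:384] if 0 else cv2.resize(t['img'][80:230,300:500],(400,384))]))
E
```

```text
True [ 598.18264745 -373.9723251    45.35322384] [ 0.8558725  -0.43737145  3.56502411] 6.8667
```

View pics/c2.png

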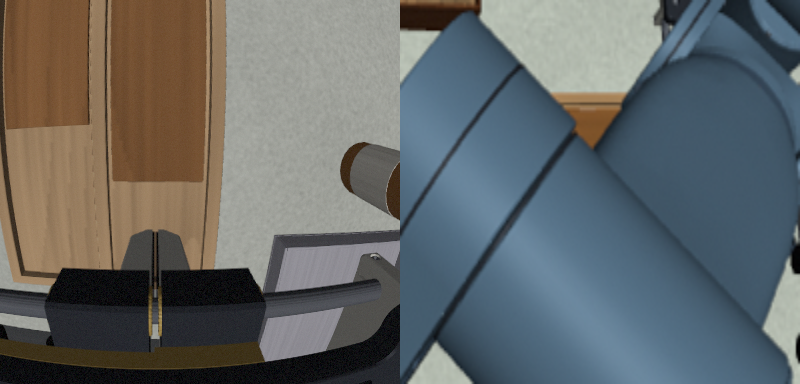

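Touched the stand top at z=45.4 mm. The wrist view shows the fingers centred in the lane, with the lid's rear edge ahead at row ~182. I push now.

```bash
python3 - <<'E'
from h import *
import pickle
np.set_printoptions(precision=1,suppress=True)
d=pickle.load(open('pics/w1.pkl','rb'))
print('rear edge before',onplane(d,[(214,181),(304,181)],50.3))
print('stand left/right strip tops',onplane(d,[(210,200),(310,200)],55))
p=np.array([598.2,-374,47.3]); robot.move_linear(p,speed=30)
u=np.array([np.cos(np.radians(91.1)),np.sin(np.radians(91.1)),0])
L=114
hit=robot.move_linear(p+u*L,speed=55,f_stop=12)
print(hit,robot.current_tcp_pos(),robot.current_contact_force())
q=robot.current_tcp_pos()
robot.move_linear(q-u*6,speed=40)
robot.move_linear((q-u*6)+[0,0,90],speed=120)
O=[np.pi,0,np.radians(91.1)]
d=cam('wrist'); pickle.dump(d,open('pics/w2.pkl','wb'))
robot.move_linear(np.array([594,-95,137.]),speed=180)
e=cam('wrist'); pickle.dump(e,open('pics/w3.pkl','wb')); 
cv2.imwrite('pics/c3.png',np.hstack([d['img'][:,110:510],e['img'][:,110:510]]))
print(robot.current_t())
E
```

```text
rear edge before [[ 568.8 -343.9   50.3]
 [ 633.5 -342.5   50.3]]
stand left/right strip tops [[ 566.3 -356.7   55. ]
 [ 638.  -355.3   55. ]]
False [ 596.  -260.2   47.3] [ 0.2 -0.7 -0. ]
12.0917
```

View pics/c3.png

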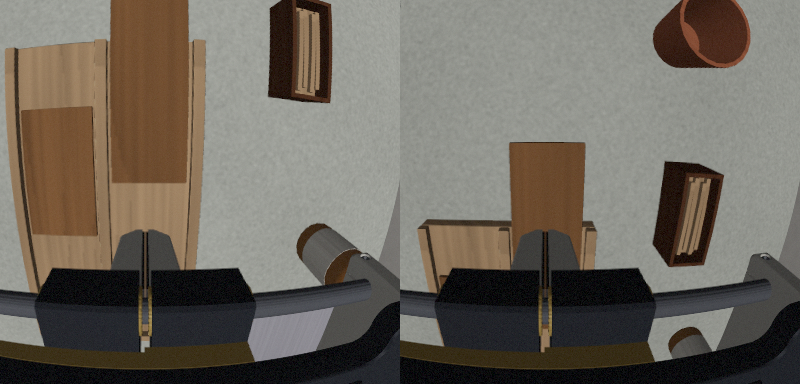

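The lid now sticks out well past the edge, and the short lid hasn't moved. I'll measure its ends.

```bash
python3 - <<'E'
from h import *
import pickle
np.set_printoptions(precision=1,suppress=True)
d,e=[pickle.load(open(f'pics/w{i}.pkl','rb')) for i in(2,3)]
def edge(d,c,r0,r1,sub=0):  # strongest horizontal edge rows
    g=cv2.cvtColor(d['img'],cv2.COLOR_BGR2GRAY).astype(float)[r0:r1,c-3:c+4].mean(1)
    k=np.abs(np.diff(g)); i=int(k.argmax()); return r0+i+.5
def edgev(d,r,c0,c1):
    g=cv2.cvtColor(d['img'],cv2.COLOR_BGR2GRAY).astype(float)[r-3:r+4,c0:c1].mean(0)
    k=np.abs(np.diff(g)); return c0+int(k.argmax())+.5
print('rear',onplane(d,[(c,edge(d,c,165,200)) for c in(230,260,290)],50.3))
print('front',onplane(e,[(c,edge(e,c,125,160)) for c in(225,258,290)],50.3))
print('lid sides',[onplane(e,[(edgev(e,r,200,235),r),(edgev(e,r,280,310),r)],50.3)[:,:2] for r in(155,180,205)])
print('stand edge',onplane(e,[(c,edge(e,c,212,245)) for c in(150,180,200,300)],45), onplane(e,[(c,edge(e,c,212,245)) for c in(150,180,200,300)],55))
# height of lid front from 2 views: w2 not showing front; use top
E
```

```text
rear [[ 573.1 -249.9   50.3]
 [ 599.4 -249.4   50.3]
 [ 625.6 -248.8   50.3]]
front [[567.5 -44.1  50.3]
 [595.5 -43.6  50.3]
 [622.7 -42.9  50.3]]
lid sides [array([[561.8, -55.8],
       [627.1, -54.5]]), array([[562.5, -78. ],
       [627.4, -76.7]]), array([[ 563.1, -101.2],
       [ 627.8,  -99.9]])]
stand edge [[ 492.4 -118.9   45. ]
 [ 523.1 -118.7   45. ]
 [ 542.6 -118.1   45. ]
 [ 636.6 -117.1   45. ]] [[ 496.3 -114.7   55. ]
 [ 525.8 -114.6   55. ]
 [ 544.6 -113.9   55. ]
 [ 634.9 -113.    55. ]]
```

```bash
python3 - <<'E'
from h import *
import pickle
np.set_printoptions(precision=1,suppress=True)
e=pickle.load(open('pics/w3.pkl','rb'))
g=cv2.cvtColor(e['img'],cv2.COLOR_BGR2GRAY).astype(float)
for c in(170,215,302): print(c,g[212:245,c-2:c+3].mean(1).astype(int))
for r in(220,224,228,232): print(r,[onplane(e,[(c,r)],z)[0,:2] for c in (170,) for z in(0,45,55)])
t=cam('top'); pickle.dump(t,open('pics/t3.pkl','wb')); 
s=cam('scene'); pickle.dump(s,open('pics/s3.pkl','wb'))
c=cv2.resize(e['img'][180:270,120:320],(800,360),interpolation=cv2.INTER_CUBIC)
t=cv2.resize(t['img'][100:180,270:370],(300,240)); s=cv2.resize(s['img'][220:340,200:400],(400,240))
cv2.imwrite('pics/c4.png',np.vstack([c,np.hstack([t,s,np.zeros((240,100,3),np.uint8)])]))
E
```

```text
170 [143 147 149 147 143 143 145 129  63  47  50  52  53  76 109 120 123 122
 122 121 121 122 121 122 120 120 121 119 119 117 119 119 118]
215 [150 149 145 145 147 147 145 144 108  59  49  50  50  53  77  68  49  47
  53 110 117 118 118 116 117 117 116 116 115 115 116 115 115]
302 [151 150 149 146 146 146 147 149 142 105  87  86  79  71  68  99  49  47
  55  89 117 116 118 117 117 117 118 117 117 116 114 116 115]
220 [array([ 499. , -138.5]), array([ 513. , -119.6]), array([ 516.1, -115.4])]
224 [array([ 498.6, -143.4]), array([ 512.6, -123.8]), array([ 515.8, -119.4])]
228 [array([ 498.2, -148.4]), array([ 512.3, -128. ]), array([ 515.4, -123.5])]
232 [array([ 497.7, -153.5]), array([ 511.9, -132.3]), array([ 515. , -127.6])]
```

View pics/c4.png

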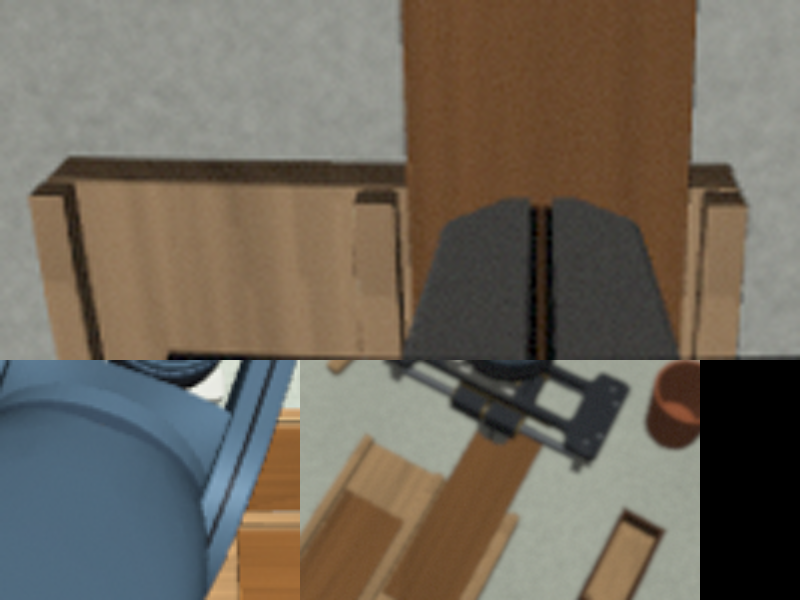

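The stand's top edge is at y≈-125.5, so overhang is about 81 mm with the centre of mass still on the stand. I grip just outside the edge at y=-106 and lift.

```bash
python3 - <<'E'
from h import *
import pickle
O=[np.pi,0,np.radians(91.2)]
robot.move_gripper(1.0)
robot.move_linear([595.7,-106,100],ori=O,speed=100)
print(robot.move_linear([595.7,-106,29],speed=70,f_stop=8),robot.current_tcp_pos())
robot.move_gripper(0.0)
print('w',robot.current_gripper_width()*93,robot.current_contact_force())
robot.move_linear([595.7,-106,120],speed=60)
print('w',robot.current_gripper_width()*93,robot.current_contact_force(),robot.current_ft_torque())
d=cam('wrist'); pickle.dump(d,open('pics/w5.pkl','wb'))
s=cam('scene'); pickle.dump(s,open('pics/s5.pkl','wb'))
cv2.imwrite('pics/c5.png',np.hstack([d['img'][:,110:510],cv2.resize(s['img'][200:384,200:392],(400,384))]))
print(robot.current_tcp_pos(),robot.current_t())
E
```

```text
False [ 596.15087492 -106.14106727   29.52458866]
w 65.60646599129939 [-0.44368609  0.68396177  1.2128152 ]
w 65.6341311345379 [ 0.43008665 -0.06344396 -0.56634986] [-0.04377859  0.07930189 -0.00156675]
[ 595.49809049 -105.94530618  119.60493046] 17.7
```

View pics/c5.png

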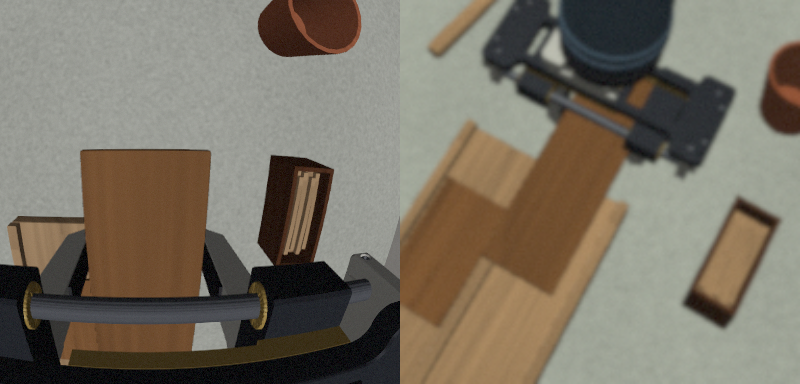

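The lid is held and lifted. I check for droop before carrying it.

```bash
python3 - <<'E'
from h import *
import pickle
np.set_printoptions(precision=1,suppress=True)
d,s=[pickle.load(open(f'pics/{n}.pkl','rb')) for n in('w5','s5')]
fr=[(191.5,151),(320,150.5)]; re=[(239.6,323),(273,340)]
for z in(125,132,139,146,153):
    f=onplane(d,fr,z); print(z,'front',f[:,:2].ravel(),np.linalg.norm(f[0]-f[1]))
for z in(110,120,130,140,150):
    r=onplane(s,re,z); print(z,'rear',r[:,:2].ravel(),np.linalg.norm(r[0]-r[1]))
E
```

```text
125 front [559.3 -47.7 629.6 -45.9] 70.28245413987838
132 front [560.8 -46.6 628.  -44.8] 67.18291445993896
139 front [562.3 -45.4 626.4 -43.8] 64.08337477999943
146 front [563.9 -44.3 624.8 -42.7] 60.98383510006
153 front [565.4 -43.2 623.2 -41.6] 57.88429542012058
110 rear [ 564.1 -246.6  628.4 -242.1] 64.45851081317579
120 rear [ 566.  -248.7  629.5 -244.4] 63.64481145885197
130 rear [ 568.  -250.9  630.6 -246.6] 62.83111210452815
140 rear [ 569.9 -253.1  631.8 -248.8] 62.017412750204215
150 rear [ 571.8 -255.2  632.9 -251. ] 61.2037133958804
```

The lid is level within measuring error: front and rear tops both at about 135–137 mm. I carry it towards the box and look at the box with the wrist camera from closer.

```bash
python3 - <<'E'
from h import *
import pickle
robot.move_linear([595.5,-106,170],speed=100)
O=[np.pi,0,np.radians(91.2)]
robot.move_linear([482,70,170],ori=O,speed=120)
d=cam('wrist'); pickle.dump(d,open('pics/w6.pkl','wb'))
robot.move_linear([482,100,170],ori=O,speed=100)
e=cam('wrist'); pickle.dump(e,open('pics/w7.pkl','wb'))
cv2.imwrite('pics/c6.png',cv2.convertScaleAbs(np.hstack([d['img'][:,110:510],e['img'][:,110:510]]),alpha=1.3))
print(robot.current_gripper_width()*93,robot.current_t())
E
```

```text
65.74976755813124 20.7917
```

View pics/c6.png

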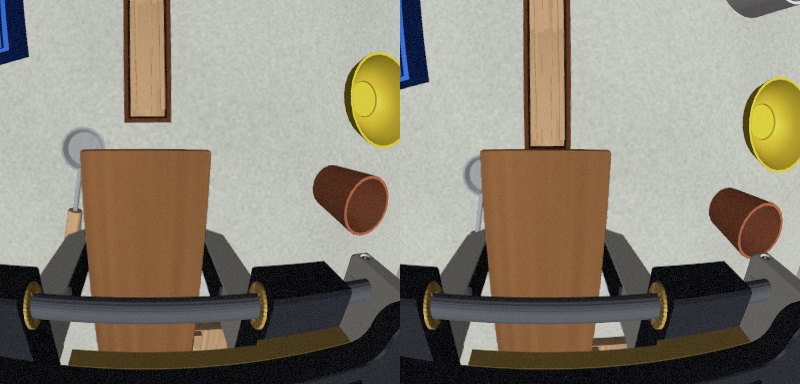

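```bash
cat >> h.py <<'E'
def rim(d,rows,c0,c1):
    """outer dark-rim columns in the given rows -> pixel lists left,right"""
    L,Rr=[],[]
    for r in rows:
        g=d['img'][r-1:r+2].astype(float).mean((0,2))
        dg=np.diff(g); w=c0+(c1-c0)//2
        i=c0+int(np.argmin(dg[c0:w])); j=w+int(np.argmax(dg[w:c1]))
        L.append((i+.5,r)); Rr.append((j+.5,r))
    return L,Rr
E
python3 - <<'E'
from h import *
import pickle
np.set_printoptions(precision=1,suppress=True)
O=[np.pi,0,np.radians(91.2)]
robot.move_linear([481,215,170],ori=O,speed=110)
f=cam('wrist'); pickle.dump(f,open('pics/w8.pkl','wb'))
d,e=[pickle.load(open(f'pics/w{i}.pkl','rb')) for i in(6,7)]
def tab(x,rows,cs):
    for c in cs: print(c,x['img'][rows[0]:rows[1],c-2:c+3].mean((1,2)).astype(int))
for x in(d,e):
  L,r=rim(x,range(20,115,20),222,292); print(L,r)
  print(np.c_[onplane(x,L,55)[:,:2],onplane(x,r,55)[:,:2]])
tab(d,(108,130),(245,257,270)); tab(e,(138,155),(245,257,270))
cv2.imwrite('pics/c8.png',cv2.convertScaleAbs(np.hstack([f['img'][:,110:510],cv2.resize(f['img'][80:170,200:320],(400,300),interpolation=cv2.INTER_CUBIC)[:384] if 0 else cv2.resize(f['img'][60:156,210:310],(400,384),interpolation=cv2.INTER_CUBIC)]),alpha=1.4))
E
```

```text
[(233.5, 20), (233.5, 40), (233.5, 60), (233.5, 80), (233.5, 100)] [(280.5, 20), (280.5, 40), (280.5, 60), (280.5, 80), (280.5, 100)]
[[459.  234.2 502.4 235.2]
 [459.5 214.1 502.7 215.2]
 [459.9 194.7 503.1 195.7]
 [460.3 175.7 503.6 176.6]
 [460.6 156.8 504.1 157.8]]
[(232.5, 20), (233.5, 40), (232.5, 60), (233.5, 80), (233.5, 100)] [(280.5, 20), (280.5, 40), (280.5, 60), (280.5, 80), (280.5, 100)]
[[457.4 264.7 501.7 265.8]
 [458.9 244.7 502.1 245.8]
 [458.4 225.2 502.5 226.3]
 [459.7 206.2 503.  207.2]
 [460.1 187.3 503.5 188.4]]
245 [115 115 114 113 112 112 112 112  67  21  37  47  43  48  91 146 146 145
 143 142 141 140]
257 [120 120 122 122 121 122 123 122  68  12  36  46  46  51  91 143 147 148
 148 148 147 147]
270 [113 110 109 111 110 110 110 109  65  14  39  43  41  46 103 144 143 142
 141 140 142 143]
245 [117 122 116 115 116 114 114 108  42  14  18  35  54  76  77  77  77]
257 [122 122 124 124 124 124 124 118  42  19  16  33  54  75  76  75  75]
270 [116 116 111 111 111 112 111 106  18  14  16  31  51  74  73  74  74]
```

View pics/c8.png

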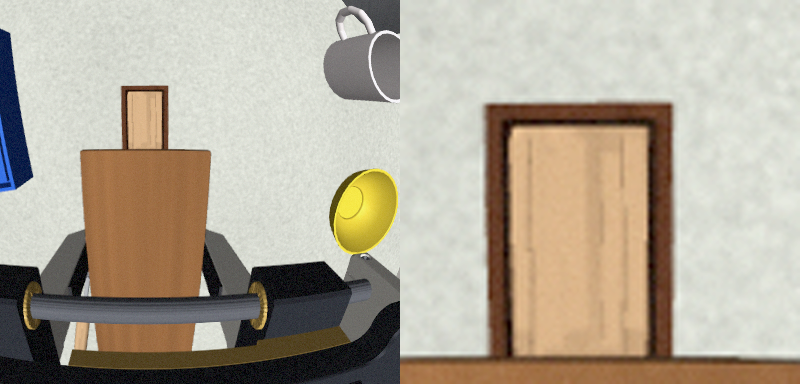

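```bash
python3 - <<'E'
from h import *
import pickle
np.set_printoptions(precision=2,suppress=True)
d,e,f=[pickle.load(open(f'pics/w{i}.pkl','rb')) for i in(6,7,8)]
for z in (51,55):
    n=onplane(d,[(257,122.2)],z)[0]; ff=onplane(f,[(254.5,85.3)],z)[0]
    L,r=rim(f,range(92,145,6),222,292)
    sides=np.c_[onplane(f,L,z)[:,:2],onplane(f,r,z)[:,:2]]
    print(z,n,ff,'len',ff[1]-n[1],'mid',(n+ff)/2,sides[[0,4,-1]])
# lid sides/front in tool view
L=[(191.5,151),(320,150.5)]
print('lid front',onplane(f,L,170+20.8), robot.current_tcp_pos(), f['eye'])
# Box side-lines from d: rays on 55
E
```

```text
51 [482.84 136.01  51.  ] [478.38 316.07  51.  ] len 180.05782533912878 mid [480.61 226.04  51.  ] [[456.04 309.4  500.04 310.31]
 [457.29 286.5  500.7  287.42]
 [457.5  263.43 501.47 264.36]]
55 [482.8  136.26  55.  ] [478.39 315.82  55.  ] len 179.5622372679495 mid [480.6  226.04  55.  ] [[456.37 309.25 499.74 310.15]
 [457.6  286.67 500.4  287.57]
 [457.81 263.93 501.15 264.85]]
lid front [[448.25 275.25 190.8 ]
 [511.69 276.87 190.8 ]] [481.08 214.42 170.01] [479.   298.62 334.1 ]
```

The box measures 180 mm long, centred at (480.5, 225.8) with yaw about 91.4°. I lower the lid slowly until contact, then look before letting go.

```bash
python3 - <<'E'
from h import *
import pickle
O=[np.pi,0,np.radians(91.35)]
robot.move_linear([479.5,266.8,120],ori=O,speed=80)
robot.move_linear([479.5,266.8,52],speed=60); robot.sleep(.2)
print(robot.current_contact_force(),robot.current_ft_torque())
print(robot.move_linear([479.5,266.8,35],speed=12,f_stop=3),robot.current_tcp_pos(),robot.current_contact_force(),robot.current_ft_torque(),robot.current_t())
d=cam('wrist'); pickle.dump(d,open('pics/w9.pkl','wb'))
t=cam('top'); s=cam('scene')
cv2.imwrite('pics/c9.png',np.hstack([d['img'][:,110:510],cv2.resize(s['img'][70:230,240:400],(400,384))]))
E
```

```text
[ 0.24714592 -0.10819229 -0.97108793] [ 0.0050536   0.07062415 -0.03303232]
True [479.45369761 266.78396169  39.15124753] [-0.03205876  0.33944533  4.06185634] [-0.0972104  -0.00781651  0.0026939 ] 25.5667
```

View pics/c9.png

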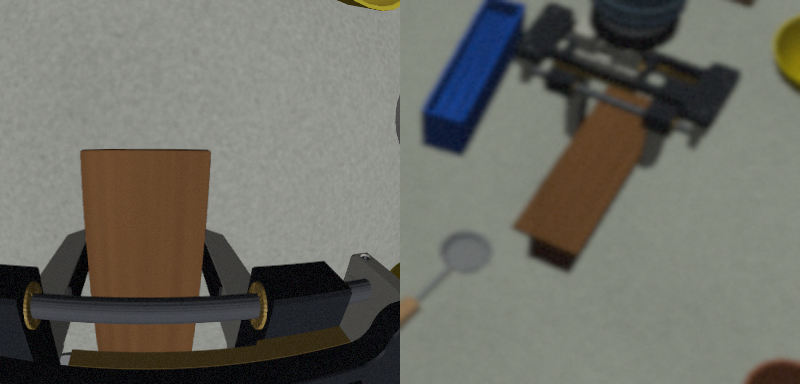

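Contact came at TCP z=39.15, just where the rim was predicted, and the lid is flat on the box. Releasing now.

```bash
python3 - <<'E'
from h import *
import pickle
np.set_printoptions(precision=1,suppress=True)
robot.move_gripper(0.88); robot.sleep(.3)
robot.move_linear([479.5,266.8,130],speed=60)
robot.move_linear([479.5,266.8,230],speed=150)
robot.move_ptp([330,-60,260],[np.pi,0,np.radians(91)])
robot.sleep(.3)
t=cam('top'); s=cam('scene'); pickle.dump((t,s),open('pics/end.pkl','wb'))
hsv=cv2.cvtColor(t['img'],cv2.COLOR_BGR2HSV)
m=cv2.inRange(hsv,(10,150,70),(18,200,140)); m[:, :100]=0
for c in cv2.findContours(m,cv2.RETR_EXTERNAL,cv2.CHAIN_APPROX_NONE)[0]:
    if cv2.contourArea(c)<600: continue
    b=cv2.boxPoints(cv2.minAreaRect(c)); w=onplane(t,b,60 if b[:,0].mean()<256 else 50)[:,:2]
    print(cv2.contourArea(c),w.mean(0),w.ravel())
cv2.imwrite('pics/c10.png',np.vstack([cv2.resize(t['img'][90:250,60:480],(800,305)),np.hstack([cv2.resize(s['img'][70:230,240:400],(295,295)),cv2.resize(s['img'],(393,295)),np.zeros((295,112,3),np.uint8)])]))
print(robot.current_t())
E
```

```text
2420.0 [479.  224.3] [507.9 328.  511.7 124.1 450.2 121.7 446.4 323.4]
1312.5 [ 515.4 -243.6] [ 545.6 -184.3  547.8 -304.3  485.2 -302.1  483.  -183.5]
30.7833
```

View pics/c10.png

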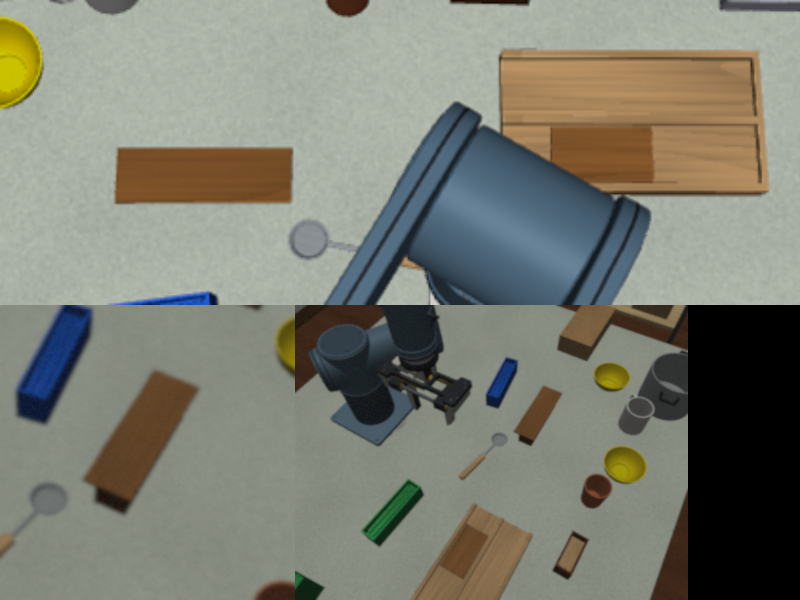

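The lid lies flat on the box, with its centre at (479.0, 224.3) against the box's (480.3, 225.1) from the same camera. The short lid hasn't moved and the arm is clear.

```bash
python3 -c "
from bench import robot
print(robot.hand_in())"
```

```text
the job is handed in; nothing more can be done
None
```

The long lid is on the long chopstick box, lying flat and lengthwise. I handed the job in at about 31 s, within the 53 s limit.

I pushed the lid along its lane from its rear end until it stuck out about 81 mm past the open edge. I then gripped the overhanging part by its sides, lifted it level and carried it to the box. I lowered it until it touched the rim and only then let go.

- **Placing:** contact came at TCP height 39.15 mm, where I had predicted about 39.2 mm.
- **Centring:** in the final top view the lid's centre is about 1.5 mm from the box's centre as measured by the same camera. Measured with the wrist camera, the box centre was (480.5, 225.8), about 2 mm from the lid's centre and within the calibration error.
- **Short lid:** its position agrees with the first measurement, (515.4, -243.6) against (515.2, -243.5).
- **Arm:** the gripper was clear of everything at hand-in.
- **Disagreements:** the first automatic wrist-camera reading of the stand's edge (y about -118) disagreed with the top view (-125). It had picked the foot of the end face, and a closer look gave -125.5. Two-view heights also scattered, 43 to 51 mm for the lids and 48 to 56 mm for the box rim, so I relied on the contact heights.

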